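# Stow the watering rose and fasten the tub

## Task

Stand the green watering rose in the red flip-top tub, neck up, then flip the lid over and press it down firmly, but without leaning hard on it, until it snaps fully shut under its catch. With the lid shut, swing the steel clamp across it until it is fully home. Leave the other things on the shelf where they are.

Things in the scene. Friction and masses are not known exactly. Their poses are not given: they have to be found in the camera images.
- tub: Red plastic flip-top tub on springy rubber feet on a bolted plate: it cannot slide, but sinks up to 14 mm when pressed and comes back. Origin: centre of its underside, 20 mm above the shelf. Outside 160 (x) x 150 (y) x 125 mm tall (z), walls and floor 5 mm, open on top. Lid hinged on its +y rim; steel spring catch outside the -y wall; swivel clamp on a post outside the +x wall.
- lid (a joint): Angle of the red lid (rad): 0 = fully shut on the tub, about 1.57 = standing upright, up to 2.1 = leaning back beyond the hinge. Stays where left above 1 rad; lower, it sinks by itself and rests at 0.055 on the spring catch, its free edge 9 mm short of shut. Some 10 to 20 N near the free edge snaps the lip under the catch.
- lid_hinge (a point): Middle of the lid's hinge line (tub frame 0, 78, 125 mm); the hinge runs along the tub's x.
- lid_edge (a point): Point on the lid's upper (outer) face, in the middle of its width and 18 mm inside its free edge; moves with the lid: 145 mm from the hinge line and, when shut, 132 mm above the tub's origin. The lid is 170 mm wide (tub's x), reaches 163 mm from the hinge, is 7 mm thick, with a 12 mm lip turned down at the free edge.
- clamp (a joint): Angle of the steel swivel clamp about its upright pivot (rad), as its arm is seen from above: 0 = home, against its stop, the arm pointing along the tub's -x across the lid; grows anticlockwise, about 1.57 = arm pointing along the tub's -y, clear of the lid; range 0 to 2.3. It turns stiffly and stays where it is left.
- clamp_pivot (a point): The clamp's pivot on top of its post (tub frame 108, -50, 139 mm). The arm is a flat steel strip 26 mm wide, 4 mm thick, reaching 112 mm from the pivot, 7 mm above the shut lid. Along its middle stands a thin rib (4 mm thick, up to 36 mm above this point, 12 to 112 mm from the pivot) to push on.
- clamp_tip (a point): Top of the rib at the clamp arm's free end, 112 mm out from the pivot and 36 mm above it.
- rose: Green plastic watering rose standing on its round sprinkling face: flared head 80 mm across at the bottom, narrowing at 42 mm height to a straight round neck 30 mm in diameter that ends at 95 mm. Origin: centre of its underside, z up the neck. About 90 g.
- pots: Bystander: stack of three nested terracotta flower pots, 94 mm across, 104 mm tall. Origin: under its middle.
- jar: Bystander: glass screw-lid jar, 68 mm across, 100 mm tall. Origin: under its middle.
- torch: Bystander: black solar torch lying down, 170 mm long. Origin: under its middle.
- ladle: Bystander: stainless steel ladle, 280 mm long. Origin: under its middle.
- soap: Bystander: small wooden block, 90 x 60 x 35 mm. Origin: under its middle.
- can: Bystander: steel tin, 70 mm across, 110 mm tall. Origin: under its middle.
Mind the look-alikes: they are no part of the job. Of the things like the rose, leave any that is blue or purple; of the rest the larger one is meant.

How it is judged:
By the outcome, as a careful person would: the job done as asked, in the order asked, and still so for the second after the job is handed in, with the robot touching nothing.
It also fails if it takes over 72 s, if anything falls off the work surface, if the arm or the gripper's body presses on something with over 40 N, if the wrist force passes 120 N, or if a joint passes its speed limit or range.

## Robot

A 6-joint arm with a two-finger parallel gripper is mounted at the origin on the work surface. World frame = base frame: x ahead of the robot, y to its left, z up, the work surface at z = 0. Lengths are in m, angles in rad, forces in N, time in s.
With the tool pointing down it reaches from about 0.15 to 0.775 m from the base axis. Payload 6.1 kg.
Tool frame: the origin (TCP) lies midway between the tips of the shut fingers; the grasp point (between the pads) lies env.tcp_to_grasp behind it (env.tcp_to_grasp is the distance from the TCP to the grasp point, in m); z points along the fingers, x is the direction in which the jaws open and shut, and the axes are right-handed (so a half turn about z gives the same grasp; the last joint's range is limited). The gripper opens to 85 mm and grips with 20 to 120 N. Pads are 22 mm wide; open, the fingers measure 114 mm over their backs; the gripper's body (76 mm by 85 mm) begins 54 mm behind the grasp point. The pads swing forward as they close: fully open they stand 13 mm farther back than shut.
Start: joints at [-1.217, 0.126, -0.04, 1.405, 0, 1.571], TCP at [0.182, -0.492, 0.231] pointing down, gripper open.
Joint ranges: [-2.72, 2.72], [-0.95, 1.95], [-1.27, 1.35], [-1.78, 2.02], [-1.46, 1.47], [-3.14, 3.14]. Speed limits (rad/s): [2.39, 2.39, 3.01, 3.14, 3.14, 3.14].

## Interface

Orientations are given as a unit quaternion [x, y, z, w].
In Python, from workcell import env gives the robot as it stands.
- The arm moves only by the tool send_rows, never from a script. Its argument "increments" is text: rows parted by semicolons, each of 7 numbers parted by spaces: the shift along the tool's x, y, z as a fraction of full scale, then the turn, a rotation vector about the tool's x, y, z as a fraction of full scale, then the opening, from 0 (shut) to 1 (fully open). In form: tx ty tz rx ry rz fingers; .... A call has exactly 5 rows; each row is the pose to reach, as a shift and turn from the pose commanded when the call began, along the tool's axes at that moment; what a row does not reach only later rows make up. Full scale, the value 1, is 50 cm for a shift and 1.5 rad for a turn. A row lasts 1/8 s, in which the tool goes at most 62.5 mm and 10.7 degrees, less where a joint would pass 70% of its speed; a pose out of reach is approached as far as the arm can. A call with a number of a shift or a turn outside -1 to 1 is refused whole. A call with a gripper value outside its range is refused whole. The fingers move at their own pace and stop on an object; "newtons" is the grip in N (left out, the last holds). Time passes only in rows, so rows that repeat a pose let the fingers close, or fill a call up. It gives the time, the measured TCP pose, the force and the opening at its end, in the units of the state.
- env.sense(): the state, without advancing time (a new reading comes with each control period).
- env.grab_frame(name): name is "side" or "top"; returns the picture (400x640x3 uint8, blue, green, red); there is no depth.
- env.camera_info(name): a dict with "vfov" (degrees; the focal length in pixels is half the picture's height over the tangent of half this angle, whatever the lens; pixels are square), "cx", "cy" (the principal point, pixels), "D" ([k1, k2, p1, p2, k3] as OpenCV has them; the pictures are not rectified), "rvec" (rotation vector, rad) and "tvec" (3), from world to camera coordinates, as OpenCV has them. Camera axes: x right, y down, z forward; pixel columns grow to the right and rows downward; lengths in m; the calibration is good to about 2 mm. A picture is of the moment at which its call begins. camera_info takes no time and is no camera call.
- env.sign_off(): hands the job in, once; it reports no verdict.
The state is a dict: "time_s": time; "joint_pos": joint angles; "qd": joint speeds; "tau": joint torques, N m; "tool_pos": TCP position; "tcp_rot": TCP orientation; "wrist_force": force on the tool from outside, world axes, zero at the start; "wrist_torque": the same for the moment, N m; "width": finger opening in m.
Only numpy, scipy, OpenCV 4.12 (cv2) and the standard library are available. Lean on these libraries where they do the work, as an engineer would, in place of code of your own. Each camera call takes 0.05 s, during which the arm holds its last target. There are 200 camera calls.

## Working session

There is one attempt and no reset: what is moved stays moved. The work goes in short steps, Python scripts to look and compute and a tool call to move; the robot and the scene stay as the last step left them, time stands still between calls to the robot, and variables do not carry over. Pictures are saved under pics/ and viewed, about 8 in all and at most 12, crops included, and the job is handed in when it is done.

Besides the shell and the picture viewer there is one more tool, called after "Emit:" as name(argument=value, ...) on one line, values as JSON. send_rows: Moves the arm, as the interface text tells. Its arguments: {"type":"object","properties":{"increments":{"type":"string"},"newtons":{"type":"number"}},"required":["increments"]}

```bash
mkdir -p pics
python3 - <<'E'
from workcell import env
import cv2
for n in("side","top"):
    cv2.imwrite(f"pics/{n}0.png",env.grab_frame(n)); print(n,env.camera_info(n))
print(env.sense(),env.tcp_to_grasp)
E
```

```text
side {'vfov': 48.565221246510845, 'cx': 315.1930431152992, 'cy': 200.04764876017612, 'D': array([-0.03646345,  0.        ,  0.        ,  0.        ,  0.        ]), 'rvec': array([ 0.66990662, -2.44357426,  1.35227811]), 'tvec': array([0.43797582, 0.29693125, 0.93239915])}
top {'vfov': 49.06779086601494, 'cx': 318.8249737235958, 'cy': 193.9364320486235, 'D': array([0.01618015, 0.        , 0.        , 0.        , 0.        ]), 'rvec': array([ 2.1118393 , -2.15748179,  0.16559539]), 'tvec': array([-0.05008328,  0.55595687,  1.19310155])}
{'time_s': 0.1, 'joint_pos': array([-1.21696764e+00,  1.26344289e-01, -4.04762275e-02,  1.40541246e+00,
       -7.66067147e-06,  1.57079412e+00]), 'qd': array([ 0.00095381, -0.00119696,  0.00342504,  0.00033411,  0.00072188,
        0.00179219]), 'tau': array([ 2.06096069e-03, -4.36906958e+01,  3.53604698e+01,  1.37937933e-02,
        1.46946986e-04, -7.52932351e-06]), 'tool_pos': array([ 0.18178176, -0.49214198,  0.23060753]), 'tcp_rot': array([ 8.20516066e-01, -5.71623013e-01, -5.91583737e-04, -4.07468110e-04]), 'wrist_force': array([ 1.02236144,  0.43456436, -0.84161801]), 'wrist_torque': array([0.02753633, 0.00616904, 0.00143817]), 'width': 0.085562751484479} 0.0187
```

View pics/side0.png

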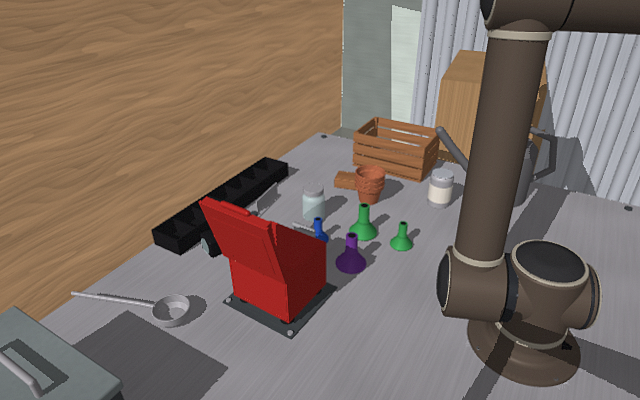

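View pics/top0.png

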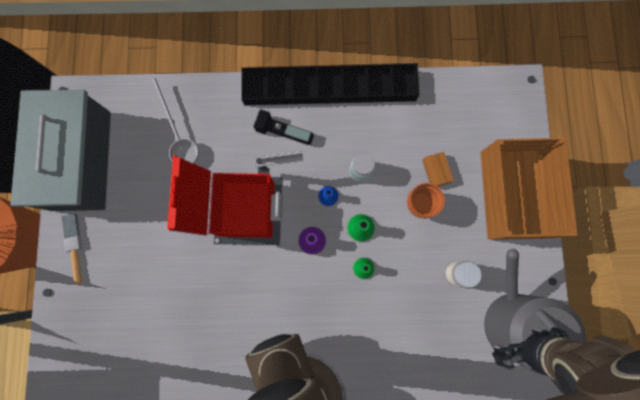

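```bash
cat > h.py <<'E'
from workcell import env
import numpy as np, cv2
from scipy.spatial.transform import Rotation as R
def K(n):
    c=env.camera_info(n); f=200/np.tan(np.radians(c['vfov']/2))
    return np.array([[f,0,c['cx']],[0,f,c['cy']],[0,0,1.]]),c
def plane(n,px,z):
    k,c=K(n); px=np.array(px,float).reshape(-1,1,2)
    u=cv2.undistortPoints(px,k,c['D']).reshape(-1,2)
    M=cv2.Rodrigues(c['rvec'])[0]; o=-M.T@c['tvec']
    d=np.c_[u,np.ones(len(u))]@M
    return o+d*((z-o[2])/d[:,2])[:,None]
def proj(n,P):
    k,c=K(n); return cv2.projectPoints(np.array(P,float).reshape(-1,1,3),c['rvec'],c['tvec'],k,c['D'])[0].reshape(-1,2)
def crop(n,x0,y0,x1,y1,s,fn):
    im=env.grab_frame(n); cv2.imwrite(fn,cv2.resize(im[y0:y1,x0:x1],None,fx=s,fy=s,interpolation=cv2.INTER_CUBIC)); return im
E
python3 - <<'E'
from h import *
im=crop("top",160,130,310,250,5,"pics/c1.png")
for n in("top","side"):
    im=env.grab_frame(n); hsv=cv2.cvtColor(im,cv2.COLOR_BGR2HSV)
    m=cv2.inRange(hsv,(45,120,40),(80,255,255))
    cs=cv2.findContours(m,0,2)[0]
    for c in cs:
        if cv2.contourArea(c)<60: continue
        (x,y),r=cv2.minEnclosingCircle(c); b=cv2.boundingRect(c)
        print(n,cv2.contourArea(c),x,y,r,b)
        if n=="top": print(plane(n,[[x,y]],0.01), plane(n,[[x-r,y],[x+r,y]],0))
        else: print(plane(n,[[b[0]+b[2]/2,b[1]+2]],0.095))
g=cv2.cvtColor(im,cv2.COLOR_BGR2GRAY)
im=env.grab_frame("top")
m=cv2.inRange(cv2.cvtColor(im,cv2.COLOR_BGR2HSV),(45,80,0),(80,255,70)); print(cv2.findNonZero(m[215:245,345:380]).reshape(-1,2).mean(0)+[345,215])
E
```

```text
top 302.0 363.23583984375 267.6273498535156 10.330327033996582 (353, 258, 21, 20)
[[ 0.34686381 -0.18280532  0.01      ]] [[ 0.34738212 -0.15435193  0.        ]
 [ 0.34619759 -0.21307973  0.        ]]
top 513.5 360.29998779296875 227.5 13.384429931640625 (347, 215, 27, 26)
[[ 0.46032147 -0.17863614  0.01      ]] [[ 0.46196838 -0.14088634  0.        ]
 [ 0.46033236 -0.21812874  0.        ]]
side 323.0 401.64910888671875 236.1375274658203 14.529317855834961 (390, 222, 22, 29)
[[ 0.33876557 -0.14264969  0.095     ]]
side 497.5 364.4939270019531 221.55471801757812 18.61484718322754 (349, 203, 28, 38)
[[ 0.46260146 -0.17570508  0.095     ]]
[363.30769231 224.38461538]
```

View pics/c1.png

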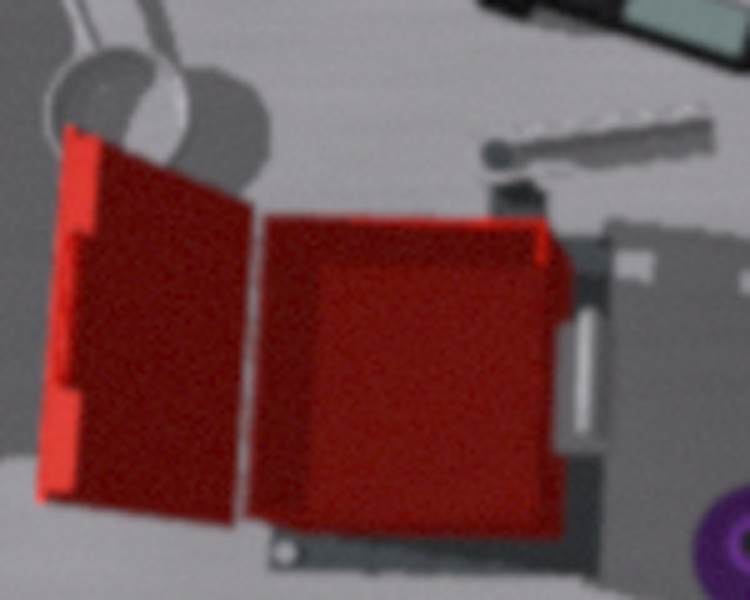

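Run:
```python
from h import *
f=lambda L:np.array(L)/5.+[160,130]-0.4
P=plane("top",f([[265,215],[548,220],[247,518],[545,535]]),.145);print(P)
print(np.linalg.norm(P[0]-P[1]),np.linalg.norm(P[0]-P[2]),np.linalg.norm(P[2]-P[3]),np.linalg.norm(P[1]-P[3]))
print("yaws",[np.degrees(np.arctan2(d[1],d[0])) for d in (P[0]-P[2],P[1]-P[3])],[np.degrees(np.arctan2(-d[0],d[1])) for d in (P[0]-P[1],P[2]-P[3])])
print("plate",plane("top",f([[285,550]]),0.003))
print("clamp",plane("top",f([[497,155]]),.16),plane("top",f([[713,130]]),.175))
print("rose hole",plane("top",[[363.3,224.4]],.095),plane("top",[[363.3,224.4]],.08))
L=plane("top",f([[68,125],[40,500]]),.145);print("lid",L)
# tub model check side
yaw=np.radians(-3); 
for px in [(228,300),(290,333),(337,290)]: print(plane("side",[px],0.003))
c=P.mean(0);print(c)
for cz,name in ((.195,'a'),(.175,'b')):
  pass
```

```text
[[0.60110216 0.21421527 0.145     ]
 [0.59515698 0.06617232 0.145     ]
 [0.44293451 0.22053161 0.145     ]
 [0.43093616 0.06811838 0.145     ]]
0.14816227191921721 0.1582937186199436 0.15288476392876052 0.16423234440302906
yaws [np.float64(-2.2868621513928975), np.float64(-0.6789400921748003)] [np.float64(-2.2996780559058716), np.float64(-4.501184366162833)]
plate [[0.43503327 0.23477416 0.003     ]]
clamp [[0.62694414 0.09072967 0.16      ]] [[ 0.63392603 -0.02204579  0.175     ]]
rose hole [[ 0.46141368 -0.1794216   0.095     ]] [[ 0.46275839 -0.18085692  0.08      ]]
lid [[0.65179531 0.31874034 0.145     ]
 [0.45449192 0.32665563 0.145     ]]
[[0.61475561 0.22550353 0.003     ]]
[[0.43377259 0.23398467 0.003     ]]
[[0.41003975 0.06617796 0.003     ]]
[0.51753245 0.14225939 0.145     ]
```

Emit:
send_rows(increments="-0.05 -0.1 0 0 0 0.06 0.8; -0.11 -0.21 0 0 0 0.12 0.8; -0.17 -0.32 0 0 0 0.18 0.8; -0.23 -0.43 0 0 0 0.236 0.8; -0.28 -0.53 0 0 0 0.236 0.8", newtons=30)

```text
time_s: 0.92
tool_pos: [0.383, -0.2676, 0.2315]
tcp_rot: [-0.707, 0.707, -0.0, 0.0]
wrist_force: [0.1, -0.5, 0.5]
width: 0.0685
```

Emit:
send_rows(increments="-0.09 -0.08 0 0 0 0 0.8; -0.178 -0.158 0.02 0 0 0 0.8; -0.178 -0.158 0.1 0 0 0 0.8; -0.178 -0.158 0.18 0 0 0 0.8; -0.178 -0.158 0.18 0 0 0 0.8")

```text
time_s: 1.55
tool_pos: [0.459, -0.1793, 0.1386]
tcp_rot: [0.707, -0.707, -0.003, 0.001]
wrist_force: [0.4, -0.1, 0.3]
width: 0.0683
```

Run:
```python
from h import *
crop("side",270,150,430,270,5,"pics/c2.png"); print(env.sense()['tool_pos'])
```

```text
[ 0.46019379 -0.17999456  0.14086586]
```

View pics/c2.png

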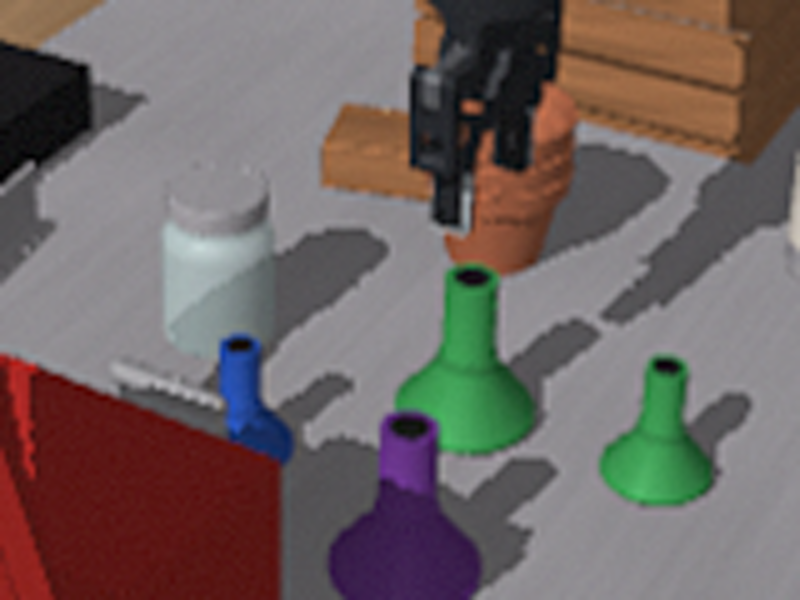

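The crop shows the open fingers (445,220 and 515,160) straddling the line above the green neck (470,275), with neighbours clear. I'll descend and grip.

Emit:
send_rows(increments="0 0 0.08 0 0 0 0.8; 0 0 0.165 0 0 0 0.8; 0 0 0.165 0 0 0 0.8; 0 0 0.165 0 0 0 0.3; 0 0 0.165 0 0 0 0", newtons=30)

```text
time_s: 2.22
tool_pos: [0.4626, -0.181, 0.0613]
tcp_rot: [-0.707, 0.707, -0.002, 0.001]
wrist_force: [-0.3, 0.5, 0.1]
width: 0.0326
```

Emit:
send_rows(increments="0 0 0 0 0 0 0; 0 0 0 0 0 0 0; 0 0 0 0 0 0 0; 0 0 -0.04 0 0 0 0; 0 0 -0.08 0 0 0 0")

```text
time_s: 2.85
tool_pos: [0.461, -0.1804, 0.0998]
tcp_rot: [-0.707, 0.707, -0.0, -0.0]
wrist_force: [0.4, 0.2, -0.6]
width: 0.0295
```

Emit:
send_rows(increments="0 0 -0.1 0 0 0 0; 0 0 -0.2 0 0 0 0; -0.04 0 -0.3 0 0 0 0; -0.14 -0.05 -0.324 0 0 0 0; -0.24 -0.114 -0.324 0 0 0 0")

```text
time_s: 3.48
tool_pos: [0.519, -0.0596, 0.2637]
tcp_rot: [-0.706, 0.708, -0.002, 0.001]
wrist_force: [0.8, -1.0, -1.7]
width: 0.0296
```

Emit:
send_rows(increments="-0.1 0 0 0 0 0 0; -0.2 0 0 0 0 0 0; -0.3 0 0 0 0 0 0; -0.4 0 0 0 0 0 0; -0.4 0 0 0 0 0 0")

```text
time_s: 4.1
tool_pos: [0.5244, 0.057, 0.2609]
tcp_rot: [0.736, -0.677, -0.017, -0.014]
wrist_force: [0.6, -0.3, -0.8]
width: 0.0292
```

Run:
```python
from h import *
a=env.grab_frame("side")[110:350,180:360];b=env.grab_frame("top")[110:260,160:330]
a=cv2.resize(a,(390,520));b=cv2.resize(b,(400,353))
o=np.zeros((520,790,3),np.uint8);o[:,:390]=a;o[:353,390:]=b
cv2.imwrite("pics/c3.png",o); print(env.sense()['tool_pos'],env.sense()['width'])
```

```text
[0.52439394 0.05676721 0.26073233] 0.02892702976618666
```

View pics/c3.png

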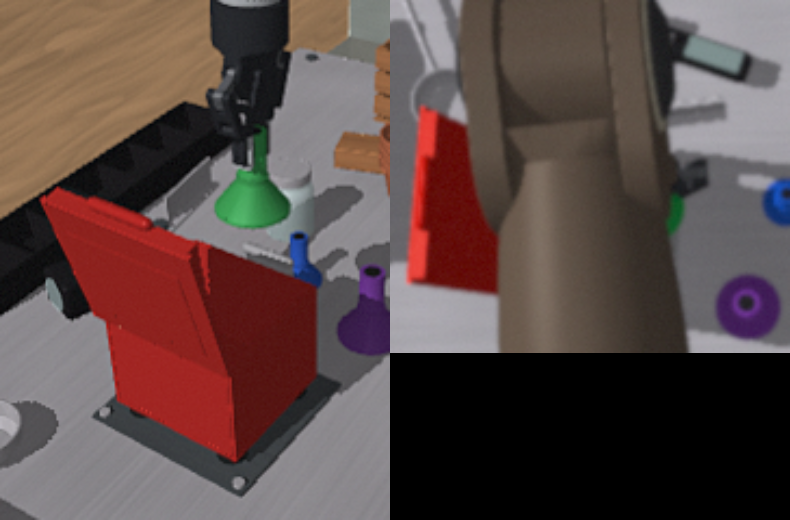

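Side view: the rose hangs upright at about (255,195), short of the tub. The move fell short and the tool turned a little, probably because of joint 6's limit. I'll turn the other way, so the jaws lie along x.

Emit:
send_rows(increments="0 0 0 0 0 -0.12 0; 0 0 0 0 0 -0.24 0; 0 0 0 0 0 -0.36 0; 0 0 0 0 0 -0.48 0; 0 0 0 0 0 -0.55 0")

```text
time_s: 4.82
tool_pos: [0.5242, 0.0561, 0.2608]
tcp_rot: [0.946, -0.323, -0.01, -0.02]
wrist_force: [0.5, 0.4, -1.2]
width: 0.0293
```

```bash
cat > s.py <<'E'
import numpy as np,sys
from workcell import env
from scipy.spatial.transform import Rotation as R
s=env.sense(); r=R.from_quat(s['tcp_rot'])
np.set_printoptions(precision=4,suppress=True)
print(s['time_s'],s['tool_pos'],s['joint_pos'],s['width'],s['wrist_force'])
G=R.from_quat([1,0,0,0])  # yaw 0
print("turn to yaw0",(r.inv()*G).as_rotvec()/1.5)
if len(sys.argv)>3: print("shift",r.inv().apply(np.array(sys.argv[1:4],float)-s['tool_pos'])/.5)
E
python3 s.py .518 .140 .26
```

```text
4.825 [0.5242 0.0561 0.2608] [0.0819 0.1337 0.0334 1.4725 0.0442 2.3115] 0.02930954575586928 [ 0.5476  0.4407 -1.2253]
turn to yaw0 [-0.027   0.0132 -0.4392]
shift [-0.1123 -0.1249  0.0091]
```

Emit:
send_rows(increments="0 0 0 -0.007 0.003 -0.11 0; 0 0 0 -0.014 0.007 -0.22 0; 0 0 0 -0.02 0.01 -0.33 0; -0.03 -0.04 0 -0.027 0.013 -0.439 0; -0.112 -0.125 0.009 -0.027 0.013 -0.439 0")

```text
time_s: 5.45
tool_pos: [0.5191, 0.1395, 0.2603]
tcp_rot: [1.0, -0.003, 0.0, 0.0]
wrist_force: [1.6, 0.0, -1.7]
width: 0.0293
```

```bash
python3 s.py .518 .140 .26
python3 - <<'E'
from h import *
a=env.grab_frame("side")[110:350,180:360];b=env.grab_frame("top")[110:260,160:330]
a=cv2.resize(a,(390,520));b=cv2.resize(b,(400,353))
o=np.zeros((520,790,3),np.uint8);o[:,:390]=a;o[:353,390:]=b
cv2.imwrite("pics/c4.png",o)
E
```

```text
5.45 [0.5191 0.1395 0.2603] [ 0.2628  0.1517  0.0539  1.4724 -0.0003  1.8404] 0.029283339835478334 [ 1.6099  0.0452 -1.6942]
turn to yaw0 [ 0.0001 -0.0004 -0.0046]
shift [-0.0021 -0.0009  0.0007]
```

View pics/c4.png

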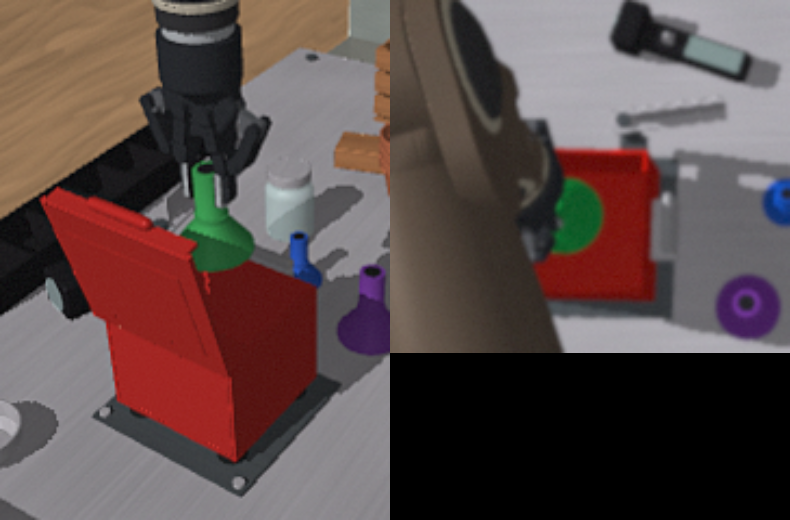

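Rose hangs upright over the tub opening (top: green disc centre ≈ (580,215), inside red rim 540–655). I'll lower it now.

Emit:
send_rows(increments="0 0 0.08 0 0 0 0; 0 0 0.16 0 0 0 0; 0 0 0.24 0 0 0 0; 0 0 0.31 0 0 0 0; 0 0 0.346 0 0 0 0")

```text
time_s: 6.18
tool_pos: [0.5171, 0.1395, 0.085]
tcp_rot: [1.0, -0.002, -0.002, 0.0]
wrist_force: [-10.0, -1.3, 14.0]
width: 0.029
```

Emit:
send_rows(increments="0 0 0 0 0 0 0; 0 0 0 0 0 0 0.3; 0 0 0 0 0 0 0.6; 0 0 0 0 0 0 0.6; 0 0 0 0 0 0 0.6")

```text
time_s: 6.8
tool_pos: [0.5185, 0.1411, 0.0874]
tcp_rot: [1.0, -0.001, 0.0, -0.0]
wrist_force: [0.4, 0.2, -0.1]
width: 0.0512
```

Emit:
send_rows(increments="0 0 -0.1 0 0 0 0.6; 0 0 -0.22 0 0 0 0.6; 0 0 -0.34 0 0 0 0.3; 0 0 -0.45 0 0 0 0; 0 0 -0.55 0 0 0 0")

```text
time_s: 7.42
tool_pos: [0.5182, 0.1409, 0.3645]
tcp_rot: [1.0, -0.001, 0.001, -0.0]
wrist_force: [0.3, 0.3, -0.3]
width: 0.0002
```

```bash
python3 s.py .505 .36 .36
python3 - <<'E'
from h import *
a=env.grab_frame("side")[110:350,180:360];b=env.grab_frame("top")[110:260,160:330]
a=cv2.resize(a,(390,520));b=cv2.resize(b,(400,353))
o=np.zeros((520,790,3),np.uint8);o[:,:390]=a;o[:353,390:]=b
cv2.imwrite("pics/c5.png",o)
c=np.array([.518,.142,.02]);Rz=R.from_euler('z',-2.5,degrees=True)
for t in (1.5,1.7,1.8,1.9,2.0,2.1):
    P=[c+Rz.apply([x,.078-.163*np.cos(t),.125+.163*np.sin(t)]) for x in(.085,-.085)]
    q=proj("side",P); print(t,np.round((q-[180,110])*390/180),P[0][1:])
E
```

```text
7.425 [0.5182 0.1409 0.3645] [0.2652 0.1912 0.3336 1.7119 0.0005 1.8386] 0.00021176540301171194 [ 0.2634  0.2544 -0.26  ]
turn to yaw0 [-0.0005 -0.0008 -0.0017]
shift [-0.0276 -0.4381  0.0093]
1.5 [[ 88. 162.]
 [236. 216.]] [0.20469892 0.30759168]
1.7 [[ 63. 178.]
 [212. 235.]] [0.23719978 0.30664136]
1.8 [[ 51. 189.]
 [200. 248.]] [0.25321681 0.30373716]
1.9 [[ 38. 201.]
 [188. 262.]] [0.26886416 0.29924691]
2.0 [[ 27. 214.]
 [177. 277.]] [0.28398549 0.29321548]
2.1 [[ 16. 229.]
 [166. 294.]] [0.29842971 0.28570313]
```

View pics/c5.png

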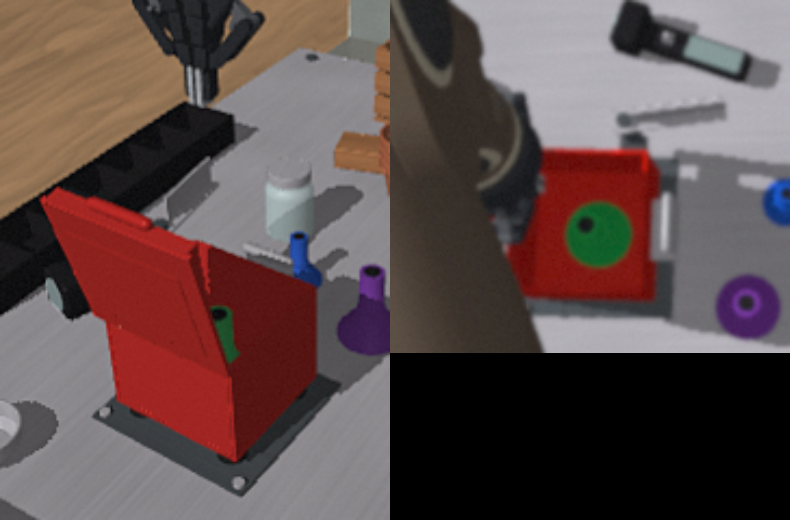

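Rose stands in the tub, neck up (side: neck top at (222,312)); the lid sits at about 1.85 rad. Next I go behind the lid.

Emit:
send_rows(increments="0 -0.1 0 0 0 0 0; -0.01 -0.2 0 0 0 0 0; -0.02 -0.3 0 0 0 0 0; -0.026 -0.4 0 0 0 0 0; -0.026 -0.4 0.03 0 0 0 0")

```text
time_s: 8.15
tool_pos: [0.5056, 0.3445, 0.3457]
tcp_rot: [1.0, 0.001, -0.001, -0.0]
wrist_force: [-0.2, -0.5, 0.2]
width: -0.0
```

Emit:
send_rows(increments="0 0 0.06 0 0 0 0; 0 0 0.12 0 0 0 0; 0 0 0.188 0 0 0 0; 0 0.06 0.188 0 0 0 0; 0 0.12 0.188 0 0 0 0")

```text
time_s: 8.78
tool_pos: [0.505, 0.2804, 0.2515]
tcp_rot: [1.0, -0.001, -0.001, 0.0]
wrist_force: [-0.2, 0.5, 0.6]
width: -0.0001
```

Emit:
send_rows(increments="0 0.04 0 0 0 0 0; 0 0.08 0 0 0 0 0; 0 0.12 0 0 0 0 0; 0 0.16 0 0 0 0 0; 0 0.2 0 0 0 0 0")

```text
time_s: 9.4
tool_pos: [0.5055, 0.1797, 0.2531]
tcp_rot: [1.0, -0.001, -0.0, -0.0]
wrist_force: [-0.6, 1.0, 0.9]
width: -0.0001
```

Emit:
send_rows(increments="0 0.04 0 0 0 0 0; 0 0.08 0 0 0 0 0; 0 0.12 0 0 0 0 0; 0 0.16 0 0 0 0 0; 0 0.18 0 0 0 0 0")

```text
time_s: 10.02
tool_pos: [0.5052, 0.0895, 0.2531]
tcp_rot: [1.0, -0.002, -0.0, -0.0]
wrist_force: [-0.6, 0.5, -0.5]
width: -0.0001
```

```bash
python3 s.py
python3 - <<'E'
from h import *
a=env.grab_frame("side")[110:350,180:360];b=env.grab_frame("top")[110:260,160:330]
a=cv2.resize(a,(390,520));b=cv2.resize(b,(400,353))
o=np.zeros((520,790,3),np.uint8);o[:,:390]=a;o[:353,390:]=b
cv2.imwrite("pics/c6.png",o)
E
```

```text
10.025 [0.5052 0.0895 0.2531] [ 0.1752  0.1047 -0.0159  1.4505  0.0004  1.7499] -0.00011629305821251562 [-0.6443  0.5463 -0.4935]
turn to yaw0 [-0.0002  0.0003 -0.0026]
```

View pics/c6.png

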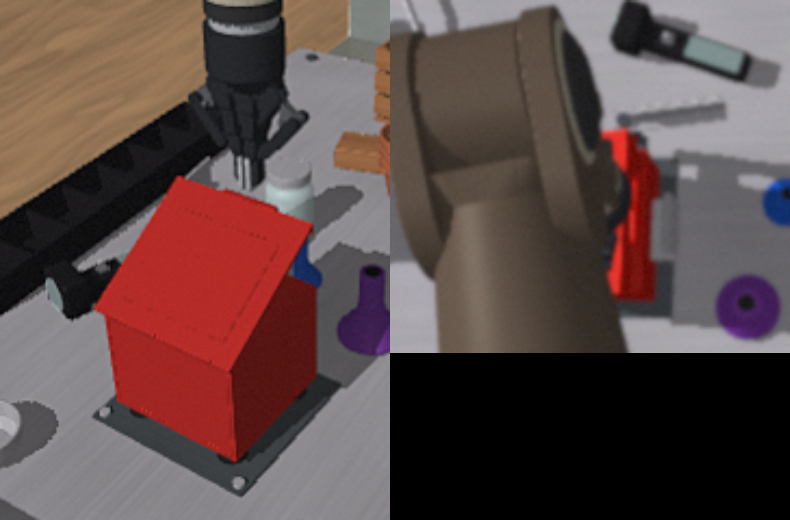

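Side view: the lid leans forward at about 0.7–0.8 rad and is sinking. I'll let it settle and move above lid_edge.

Emit:
send_rows(increments="0.02 0.03 0 0 0 0 0; 0.02 0.03 0 0 0 0 0; 0.02 0.03 0 0 0 0 0; 0.02 0.03 0 0 0 0 0; 0.02 0.03 0 0 0 0 0")

```text
time_s: 10.75
tool_pos: [0.5151, 0.0762, 0.2531]
tcp_rot: [1.0, -0.001, -0.0, -0.0]
wrist_force: [-0.6, -0.2, -0.7]
width: -0.0001
```

Emit:
send_rows(increments="0 0 0 0 0 0 0; 0 0 0 0 0 0 0; 0 0 0.04 0 0 0 0; 0 0 0.08 0 0 0 0; 0 0 0.12 0 0 0 0")

```text
time_s: 11.38
tool_pos: [0.5152, 0.076, 0.1925]
tcp_rot: [1.0, -0.001, -0.0, -0.0]
wrist_force: [1.2, 0.3, 0.4]
width: -0.0001
```

```bash
python3 s.py
python3 - <<'E'
from h import *
a=env.grab_frame("side")[110:350,180:360];b=env.grab_frame("top")[110:260,160:330]
a=cv2.resize(a,(390,520));b=cv2.resize(b,(400,353))
o=np.zeros((520,790,3),np.uint8);o[:,:390]=a;o[:353,390:]=b
cv2.imwrite("pics/c7.png",o)
E
```

```text
11.375 [0.5152 0.076  0.1925] [ 0.1462  0.1203 -0.1306  1.32    0.0005  1.7196] -0.00010613200313845787 [1.1615 0.2932 0.4075]
turn to yaw0 [-0.0003  0.0001 -0.0018]
```

View pics/c7.png

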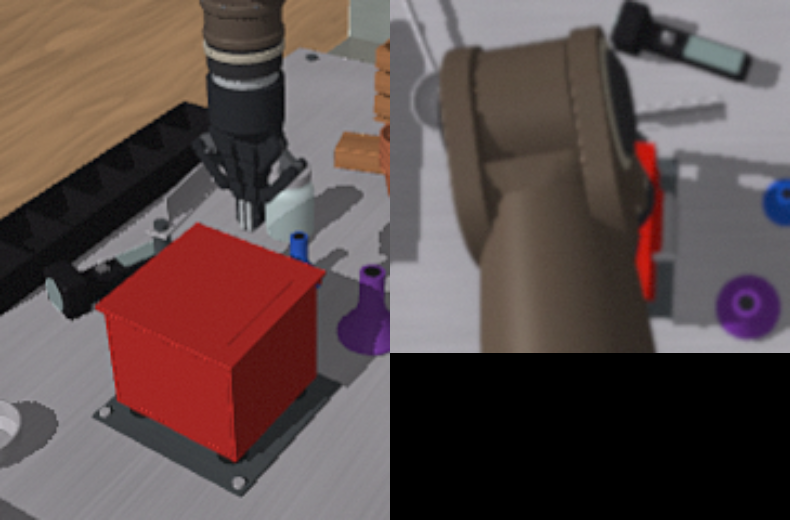

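The lid rests on the catch, nearly flat. I'll press in small steps.

Emit:
send_rows(increments="0 0 0.02 0 0 0 0; 0 0 0.04 0 0 0 0; 0 0 0.054 0 0 0 0; 0 0 0.06 0 0 0 0; 0 0 0.064 0 0 0 0")

```text
time_s: 12.1
tool_pos: [0.5152, 0.076, 0.161]
tcp_rot: [1.0, -0.001, -0.0, -0.0]
wrist_force: [0.9, -0.1, -0.1]
width: -0.0003
```

Emit:
send_rows(increments="0 0 0.002 0 0 0 0; 0 0 0.004 0 0 0 0; 0 0 0.006 0 0 0 0; 0 0 0.008 0 0 0 0; 0 0 0.01 0 0 0 0")

```text
time_s: 12.72
tool_pos: [0.5153, 0.076, 0.1577]
tcp_rot: [1.0, -0.001, 0.001, -0.0]
wrist_force: [-3.8, 0.0, 9.3]
width: 0.0003
```

Emit:
send_rows(increments="0 0 0.002 0 0 0 0; 0 0 0.004 0 0 0 0; 0 0 0.004 0 0 0 0; 0 0 0.006 0 0 0 0; 0 0 0.006 0 0 0 0")

```text
time_s: 13.35
tool_pos: [0.5154, 0.076, 0.1552]
tcp_rot: [1.0, -0.001, 0.001, -0.0]
wrist_force: [-5.0, -0.3, 12.9]
width: -0.0002
```

Emit:
send_rows(increments="0 0 0.002 0 0 0 0; 0 0 0.002 0 0 0 0; 0 0 0.004 0 0 0 0; 0 0 0.004 0 0 0 0; 0 0 0.004 0 0 0 0")

```text
time_s: 13.98
tool_pos: [0.5154, 0.076, 0.1535]
tcp_rot: [1.0, -0.001, 0.001, -0.0]
wrist_force: [-5.4, -1.0, 14.2]
width: 0.0001
```

Emit:
send_rows(increments="0 0 0.002 0 0 0 0; 0 0 0.004 0 0 0 0; 0 0 0.004 0 0 0 0; 0 0 0.006 0 0 0 0; 0 0 0.006 0 0 0 0")

```text
time_s: 14.6
tool_pos: [0.5154, 0.076, 0.151]
tcp_rot: [1.0, -0.001, 0.001, -0.0]
wrist_force: [-6.8, -1.0, 16.5]
width: -0.0002
```

Emit:
send_rows(increments="0 0 0.002 0 0 0 0; 0 0 0.002 0 0 0 0; 0 0 0.004 0 0 0 0; 0 0 0.004 0 0 0 0; 0 0 0.004 0 0 0 0")

```text
time_s: 15.22
tool_pos: [0.5155, 0.0759, 0.1493]
tcp_rot: [1.0, -0.001, 0.002, -0.0]
wrist_force: [-7.6, -1.6, 18.6]
width: 0.0002
```

Emit:
send_rows(increments="0 0 0.002 0 0 0 0; 0 0 0.004 0 0 0 0; 0 0 0.004 0 0 0 0; 0 0 0.006 0 0 0 0; 0 0 0.006 0 0 0 0")

```text
time_s: 15.85
tool_pos: [0.5155, 0.0755, 0.1454]
tcp_rot: [1.0, -0.001, 0.001, 0.0]
wrist_force: [-4.6, -2.3, 14.6]
width: -0.0002
```

Emit:
send_rows(increments="0 0 0.002 0 0 0 0; 0 0 0.002 0 0 0 0; 0 0 0.004 0 0 0 0; 0 0 0.004 0 0 0 0; 0 0 0.004 0 0 0 0")

```text
time_s: 16.48
tool_pos: [0.5155, 0.0755, 0.1438]
tcp_rot: [1.0, -0.001, 0.001, 0.0]
wrist_force: [-5.3, -2.8, 16.5]
width: -0.0
```

Emit:
send_rows(increments="0 0 0.002 0 0 0 0; 0 0 0.004 0 0 0 0; 0 0 0.005 0 0 0 0; 0 0 0.006 0 0 0 0; 0 0 0.006 0 0 0 0")

```text
time_s: 17.1
tool_pos: [0.5155, 0.0755, 0.1412]
tcp_rot: [1.0, -0.002, 0.002, 0.0]
wrist_force: [-6.8, -2.9, 19.0]
width: 0.0001
```

Emit:
send_rows(increments="0 0 -0.02 0 0 0 0; 0 0 -0.06 0 0 0 0; 0 0 -0.16 0 0 0 0; 0.1 0.1 -0.18 0 0 0 0; 0.2 0.2 -0.2 0 0 0 0")

```text
time_s: 17.73
tool_pos: [0.6038, -0.0123, 0.2372]
tcp_rot: [1.0, -0.0, 0.001, -0.0]
wrist_force: [0.9, 0.9, 0.3]
width: -0.0001
```

```bash
python3 s.py
python3 - <<'E'
from h import *
a=env.grab_frame("side")[110:350,180:360];b=env.grab_frame("top")[110:260,160:330]
a=cv2.resize(a,(390,520));b=cv2.resize(b,(400,353))
o=np.zeros((520,790,3),np.uint8);o[:,:390]=a;o[:353,390:]=b
cv2.imwrite("pics/c8.png",o)
c=np.array([.518,.142,.02]);Rz=R.from_euler('z',-2.5,degrees=True)
for t in (0,.055):
    P=[c+Rz.apply([x,.078-.163*np.cos(t)+.007*-np.sin(t)*0,.132+.163*np.sin(t)]) for x in(.085,-.085)]
    print(t,np.round((proj("side",P)-[180,110])*390/180))
E
```

```text
17.725 [ 0.6038 -0.0123  0.2372] [-0.0206  0.277   0.1596  1.4509  0.0006  1.5511] -7.675663190965649e-05 [0.88   0.9447 0.3138]
turn to yaw0 [-0.0004 -0.0017 -0.0006]
0 [[200. 225.]
 [329. 274.]]
0.055 [[199. 219.]
 [328. 267.]]
```

View pics/c8.png

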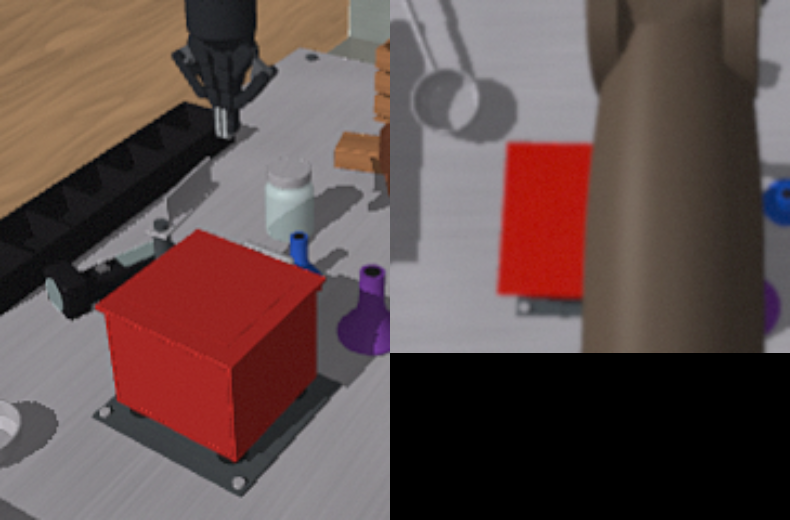

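Lid front corners dropped about 7 px against the previous view ((327,271)→(325,278)), as predicted for snapping shut. Now the clamp: I'll go down beyond the arm on its +x side.

Emit:
send_rows(increments="0.07 -0.02 0 0 0 0 0; 0.142 -0.04 0 0 0 0 0; 0.142 -0.04 0.05 0 0 0 0; 0.142 -0.04 0.09 0 0 0 0; 0.142 -0.04 0.126 0 0 0 0")

```text
time_s: 18.45
tool_pos: [0.6732, 0.0084, 0.1714]
tcp_rot: [1.0, -0.001, -0.001, -0.0]
wrist_force: [0.6, -0.2, -1.3]
width: 0.0003
```

Run:
```python
from workcell import env
import numpy as np
p=np.array([.625,.089]); s=env.sense(); print(s['tool_pos'],s['wrist_force'])
# pusher centre path: along arm r, offset d behind the rib; tub yaw -2.5deg
r,d=.080,.016
for a in np.arange(1.7,-.06,-.1):
    th=np.pi-np.radians(2.5)+a  # world direction of arm
    u=np.array([np.cos(th),np.sin(th)]); n=np.array([-u[1],u[0]])
    print(round(a,2),np.round(p+r*u+d*n,3))
```

```text
[0.67324261 0.00841661 0.1713712 ] [ 0.60086933 -0.24865828 -1.30271993]
1.7 [0.648 0.011]
1.6 [0.64  0.009]
1.5 [0.632 0.008]
1.4 [0.624 0.007]
1.3 [0.615 0.008]
1.2 [0.607 0.009]
1.1 [0.6   0.011]
1.0 [0.592 0.014]
0.9 [0.585 0.018]
0.8 [0.578 0.022]
0.7 [0.571 0.028]
0.6 [0.566 0.033]
0.5 [0.56  0.039]
0.4 [0.556 0.046]
0.3 [0.552 0.053]
0.2 [0.548 0.061]
0.1 [0.546 0.069]
-0.0 [0.544 0.077]
```

Emit:
send_rows(increments="-0.05 0 0 0 0 0 0; -0.082 0 0 0 0 0 0; -0.115 0 0 0 0 0 0; -0.147 -0.005 0 0 0 0 0; -0.176 -0.018 0 0 0 0 0")

```text
time_s: 19.08
tool_pos: [0.5852, 0.0175, 0.1728]
tcp_rot: [1.0, -0.001, 0.0, -0.0]
wrist_force: [2.3, 0.3, 0.1]
width: 0.0002
```

Emit:
send_rows(increments="-0.014 -0.01 0 0 0 0 0; -0.038 -0.031 0 0 0 0 0; -0.058 -0.057 0 0 0 0 0; -0.074 -0.085 0 0 0 0 0; -0.08 -0.105 0 0 0 0 0")

```text
time_s: 19.7
tool_pos: [0.545, 0.0709, 0.1725]
tcp_rot: [1.0, -0.001, -0.0, -0.0]
wrist_force: [1.5, -1.3, -0.4]
width: 0.0
```

Emit:
send_rows(increments="0 -0.008 0 0 0 0 0; 0 -0.014 0 0 0 0 0; 0 -0.018 0 0 0 0 0; 0 -0.02 0 0 0 0 0; 0 -0.02 0 0 0 0 0")

```text
time_s: 20.32
tool_pos: [0.5457, 0.0798, 0.1724]
tcp_rot: [1.0, -0.001, -0.0, -0.0]
wrist_force: [-0.9, -0.7, -0.0]
width: 0.0004
```

Emit:
send_rows(increments="0 -0.003 0 0 0 0 0; 0 -0.006 0 0 0 0 0; 0 -0.009 0 0 0 0 0; 0 -0.012 0 0 0 0 0; 0 -0.012 0 0 0 0 0")

```text
time_s: 20.95
tool_pos: [0.5457, 0.0812, 0.1725]
tcp_rot: [1.0, -0.003, -0.0, 0.005]
wrist_force: [0.2, -18.3, 1.0]
width: -0.0002
```

The stop is reached (18 N reaction, y halted at 0.081). I'll back off and look.

Emit:
send_rows(increments="0 0.03 0 0 0 0 0; 0 0.06 0 0 0 0 0; 0 0.07 -0.08 0 0 0 0; 0 0.1 -0.18 0 0 0 0; -0.1 0.2 -0.25 0 0 0 0")

```text
time_s: 21.58
tool_pos: [0.5076, -0.0038, 0.2918]
tcp_rot: [1.0, -0.0, 0.001, -0.001]
wrist_force: [0.7, -1.7, -0.5]
width: -0.0002
```

Emit:
send_rows(increments="-0.05 0.1 0 0 0 0 0; -0.1 0.2 0 0 0 0 0; -0.15 0.3 0 0 0 0 0; -0.15 0.4 0 0 0 0 0; -0.15 0.4 0 0 0 0 0")

```text
time_s: 22.2
tool_pos: [0.4298, -0.2063, 0.2901]
tcp_rot: [1.0, -0.004, 0.0, -0.0]
wrist_force: [0.2, 0.6, 0.0]
width: -0.0001
```

```bash
python3 s.py
python3 - <<'E'
from h import *
a=env.grab_frame("side")[110:350,180:360];b=env.grab_frame("top")[110:260,160:330]
a=cv2.resize(a,(390,520));b=cv2.resize(b,(400,353))
o=np.zeros((520,790,3),np.uint8);o[:,:390]=a;o[:353,390:]=b
cv2.imwrite("pics/c9.png",o)
E
```

```text
22.2 [ 0.4298 -0.2063  0.2901] [-0.4478  0.0419 -0.003   1.5259  0.0004  1.1307] -7.35942715984641e-05 [0.2321 0.5573 0.0094]
turn to yaw0 [-0.0003 -0.0001 -0.0051]
```

View pics/c9.png

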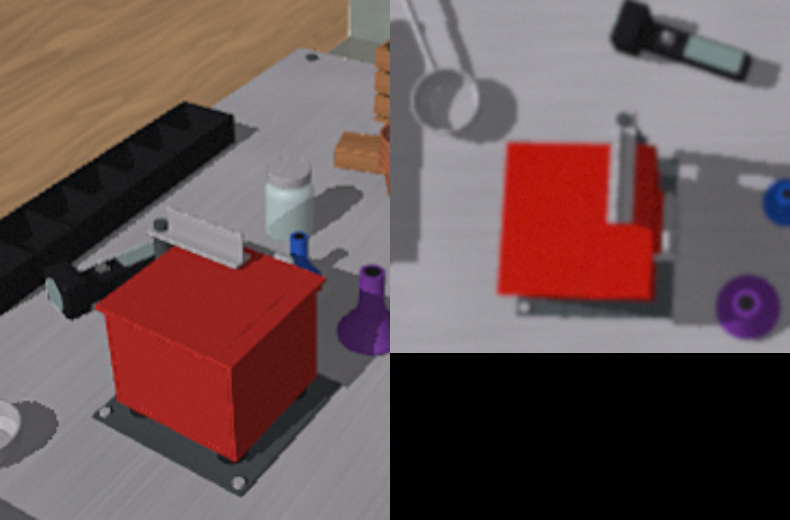

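The lid is shut. The clamp lies straight across it (top view, (625,120)→(620,222), parallel to the lid's side edges), the bystanders are undisturbed, and the arm is clear. I'll hand it in.

```bash
python3 -c "
from workcell import env
print(env.sign_off())"
```

```text
the job is handed in; nothing more can be done
None
```

The job is done and handed in at about 22 s of the 72 s allowed. The sign-off reports no verdict.

- **Rose:** I stood the larger green rose in the tub, neck up, and a picture confirmed it before the lid closed.
- **Lid:** I pushed it over from behind and pressed near its free edge. The vertical force read 18.6 N, then fell to 14.6 N as the catch snapped. I pressed on to a final 19 N. The lid's front corners then sat about 7 px lower in the side view, where I predicted them for a shut lid.
- **Clamp:** I swung it round by its rib until it met its stop, at about 18 N reaction. The last pictures show it straight across the shut lid, the arm clear, and nothing visibly moved among the things in view.

**Problem on the way:** one carrying move stopped short, apparently at joint 6's limit, and tilted the tool by about 2.5°. I turned the gripper the other way and carried on, and the rose stayed in the grip.

I judged lid and clamp closure from forces and pictures, because their joint angles cannot be read directly.

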